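Lock the blade scraper away in the child-safe box

TASK

Put the scraper away in the child-safe box: squeeze the two buttons of its catch together to open the lid, lay the scraper inside without dropping it, then shut the lid again until the catch has snapped home on both sides. Leave everything else where it stands.

Things in the scene. Friction and masses are not known exactly. Their poses are not given: they have to be found in the camera images.
- safe_box: Child-safe box: white plastic tub with a grey lid and a raised catch near the lid's front edge; fixed on non-slip feet. Origin at the centre of its underside; x axis from the front (catch) to the back (hinge), y along its width to the left, z up. Tub 180 (x) x 200 (y) x 70 mm high, walls 3 mm.
- safe_lid (a joint): Lid angle in rad: 0 shut, grows as the front edge swings up and back about the rear hinge; stop at 1.75. Lid 186 x 208 mm, 8 mm thick, its top 79 mm above the surface when shut. The hinge is stiff: the lid stays where it is left; about 2 N at the front edge moves it. It starts shut and locked by the catch.
- button_left (a joint): Left (+y of the box) button of the catch; travel in m: 0 sprung out, 0.009 fully in (towards the other button). Round black button, 25 mm across; 2 N to start, 6 N fully in. Both must be in by more than 4 mm at once for the lid to lift.
- button_right (a joint): Right (-y of the box) button, the same, pressed towards +y. When the lid is pressed shut (about 10 N down on the catch housing) the bevelled pawls drive both buttons in some 4 mm and they snap out again under the keeper ledge.
- catch (a point): Point midway between the two buttons, on their common axis (parallel to the box's y), 65 mm in front of the box's centre, 100 mm above the surface when shut. Button faces 64 mm apart when out, 46 mm fully in. Housing between them 40 x 40 mm, its top 15 mm above this point, lid's top face 21 mm below. Turns with the lid: x along the lid to the hinge, z its outward normal.
- lid_lip (a point): Middle of the upper front edge of the lid, 182 mm from the hinge and 29 mm in front of the catch axis.
- lid_hinge (a point): Middle of the hinge axis (parallel to the box's y), at the box's rear rim, 88 mm behind the box's centre, 70 mm above the surface. The catch point is 153 mm in front of it and 30 mm above it when shut. On the open lid the pawls stick out 19 mm from the inner face beneath the catch.
- box_in (a point): Point on the inner floor of the box, 5 mm behind its centre; 6 mm above the surface. Clear inside 174 x 194 mm, except for the keeper ledge inside the front rim: 40 mm deep, 110 mm wide (centred), underside 66 mm above the surface.
- scraper: Blade scraper, 99 mm long, round black handle and flat steel blade, lying on the board. Origin under the middle of its length; own y axis along the handle: handle y = -16 to +50 mm, 24 mm thick; blade 50 mm wide, y = -50 to -16 mm, 2 mm thick, 11 mm above the underside. About 90 g, centre of mass about 10 mm along +y.
- board: Blue chopping board 200 (x) x 300 (y) x 10 mm along its own axes, its long side pointing away from the robot; fixed; origin at the centre of its underside.
- matchbox: Small box of matches, 52 x 46 x 15 mm, lying inside the child-safe box near its back left corner; it belongs there and may be touched. Origin at the centre of its underside.
- tomato: Tomato, 62 mm, on the far end of the board. Origin at its underside.
- lemon: Lemon, 83 x 58 mm, on the far end of the board. Origin at its underside.
- peg: Wooden clothes peg, 72 x 15 x 12 mm, on the near end of the board. Origin at its underside.
- dish_soap: Tall green-white squeeze bottle, 250 mm high, at the back. Origin at its underside.
- canister: Round white storage canister with a wooden lid, 92 mm across, 120 mm high, at the back. Origin at its underside.
- jar: Glass jar with a red lid, 80 mm across, 145 mm high, at the back. Origin at its underside.
- mug: White mug with a dark band, 95 mm high, at the back. Origin at its underside.
- pump_bottle: White pump bottle, 182 mm high, at the back right. Origin at its underside.

How it is judged:
By the outcome, as a careful person would: the job done as asked, in the order asked, and still so for the second after the job is handed in, with the robot touching nothing.
It also fails if it takes over 67 s, if anything falls off the work surface, if the arm or the gripper's body presses on something with over 40 N, if the wrist force passes 120 N, or if a joint passes its speed limit or range.

ROBOT

A 6-joint arm with a two-finger parallel gripper is mounted at the origin on a cart in front of the work surface, level with it; the furniture and walls round the work are solid. World frame = base frame: x ahead of the robot, y to its left, z up, the work surface at z = 0. Lengths are in m, angles in rad, forces in N, time in s.
With the tool pointing down it reaches from about 0.375 to 0.9 m from the base axis. Payload 3.1 kg.
Tool frame: the origin (TCP) lies on the centre line of the jaws, within the pads' length; the fingertips stand 22 mm ahead of it and the grasp point (between the pads) lies 3 mm ahead of it; z points along the fingers, y is the line along which they close (so a half turn about z gives the same grasp; the last joint's range is limited). The gripper opens to 85 mm and grips with 20 to 120 N. Pads are 22 mm wide; open, the fingers measure 114 mm over their backs; the gripper's body (76 mm by 85 mm) begins 54 mm behind the grasp point. The pads swing forward as they close: fully open they stand 13 mm farther back than shut.
Start: joints at [-1.442, 0.527, 1.433, -0, 1.181, -0.178], TCP at [0.189, -0.596, 0.253] pointing down, gripper open.
Joint ranges: [-3.08, 3.08], [-0.75, 2.2], [0.22, 2.44], [-1.43, 4.57], [0, 2.65], [-2.85, 2.85]. Speed limits (rad/s): [2.79, 2.79, 3.14, 3.14, 3.14, 3.14].

INTERFACE

Orientations are given as a unit quaternion [x, y, z, w].
In Python, from station import manip, cams gives the robot as it stands (manip), with the cameras (cams).
- The arm moves only by the tool drive_effector, called after "Request:" in YAML: its name, and indented under it one key for each argument. Schema: {"type":"object","properties":{"rows":{"type":"array","items":{"type":"array","prefixItems":[{"type":"array","items":{"type":"number"},"minItems":3,"maxItems":3},{"type":"number"},{"type":"number"}],"minItems":3,"maxItems":3},"minItems":1,"maxItems":20},"squeeze":{"type":"number"},"only":{"type":"string"},"quiet":{"type":"boolean"},"lines":{"type":"string"}},"required":["rows"],"additionalProperties":false}. rows is a list of rows, 1 to 20 of them, each written [[dx, dy, dz], turn, opening]: dx, dy, dz in a scale on which 1.0 is 750 mm, then a turn about the tool's z in shares of pi rad (1.0 is pi rad), then the opening from 0.0 (shut) to 1.0 (fully open); each row is the pose to reach, as a shift and turn from the pose commanded when the call began, along the tool's axes at that moment; what a row does not reach only later rows make up. A row lasts 1/10 s, in which the tool goes at most 0.05 m and 0.15 rad, less where a joint would pass 70% of its speed; a pose out of reach is approached as far as the arm can. The fingers move at their own pace and stop on an object; squeeze is the grip in N (left out, the last holds). Time passes only in rows, so rows that do not move let the fingers close. The tool returns the time, the measured TCP pose, the force, the opening and the grip force at its end. only (a regular expression) keeps the lines of the reply that match it, lines (a string "A,B") keeps lines A to B, and quiet returns only ok. Input that does not fit is refused with a message, and nothing moves.
- manip.sense(): the state, without advancing time (a new reading comes with each control period).
- cams.snapshot(name): name is "side" or "top"; returns a dict with "pixels" (480x640x3 uint8, red, green, blue), "range_z" (480x640 float32, m along the optical axis (not along the pixel's ray), 0 where there is no reading), "fov_y" (degrees; the focal length in pixels is half the picture's height over the tangent of half this angle, whatever the lens; pixels are square), "cx", "cy" (the principal point, pixels), "k1" (the pictures are not rectified: a ray, as slopes to the right and down, at radius r is drawn at 1 + k1 r^2 times it, then the intrinsics apply), "R" (3x3) and "t" (3): a world point X has camera coordinates R X + t. Camera axes: x right, y down, z forward; pixel columns grow to the right and rows downward; lengths in m; the calibration is good to about 2 mm. A picture is of the moment at which its call begins.
- manip.sign_off(): hands the job in; it is judged then, once.
The state is a dict: "t": time; "q": joint angles; "qd": joint speeds; "tau": joint torques, N m; "tcp_pos": TCP position; "tool_rot": TCP orientation; "force": force on the tool from outside, world axes, zero at the start; "ft_torque": the same for the moment, N m; "finger_gap": opening from 0.0 (shut) to 1.0 (fully open); "gripper_force": force on a finger pad.
Only numpy, scipy, OpenCV 4.12 (cv2) and the standard library are available. Lean on these libraries where they do the work, as an engineer would, in place of code of your own. Each camera call takes 0.05 s, during which the arm holds its last target. There are 200 camera calls.

## Working session

There is one attempt and no reset: what is moved stays moved. The work goes in short steps, Python scripts to look and compute and a tool call to move; the robot and the scene stay as the last step left them, time stands still between calls to the robot, and variables do not carry over. Pictures are saved under pics/ and viewed, at most 13 in all, crops included, and the job is handed in when it is done.

```bash
ls; mkdir -p pics; cat > h.py <<'E'
import numpy as np, cv2
from station import manip, cams
from scipy.spatial.transform import Rotation as Rn
def cam(n):
    s=cams.snapshot(n); f=240/np.tan(np.radians(s["fov_y"])/2)
    s["K"]=np.array([[f,0,s["cx"]],[0,f,s["cy"]],[0,0,1.]]); s["D"]=np.array([s["k1"],0,0,0.]); return s
def ray(s,uv):
    p=cv2.undistortPoints(np.array(uv,float).reshape(-1,1,2),s["K"],s["D"]).reshape(-1,2)
    R=np.array(s["R"]);t=np.array(s["t"])
    return -R.T@t, np.c_[p,np.ones(len(p))]@R
def onz(s,uv,z):
    o,d=ray(s,uv); return o+d*((z-o[2])/d[:,2])[:,None]
def pts(s):
    v,u=np.mgrid[:480,:640]; o,d=ray(s,np.c_[u.ravel(),v.ravel()])
    return (o+d*s["range_z"].reshape(-1,1)).reshape(480,640,3)
def save(s,n): cv2.imwrite("pics/"+n+".png",s["pixels"][:,:,::-1])
E
python3 - <<'E'
from h import *
for n in("top","side"):
    s=cam(n);save(s,n+"0");print(n,s["fov_y"],s["k1"],-np.array(s["R"]).T@s["t"],np.array(s["R"]).round(3).tolist())
print(manip.sense())
E
```

```text
pics
station.py
top 44.997769421090766 0.02004605471622032 [ 0.33873432 -0.03081055  1.39882595] [[-0.004, -1.0, -0.026], [-0.984, 0.009, -0.18], [0.18, 0.025, -0.983]]
side 53.45109142876755 -0.023532935415574236 [0.24856599 0.7042817  0.50127348] [[-0.907, -0.422, 0.004], [-0.194, 0.41, -0.891], [0.374, -0.809, -0.453]]
{'t': 0.1, 'q': array([-1.44149945e+00,  5.28391808e-01,  1.43375890e+00,  7.32047432e-06,
        1.18137462e+00, -1.78504850e-01]), 'qd': array([ 0.00022458, -0.00270891, -0.00421294,  0.00104326,  0.00181742,
       -0.00204202]), 'tau': array([ 5.45614093e-04, -4.43304241e+01, -1.78586143e+01, -6.11531595e-05,
        3.85395979e-03,  1.99675907e-05]), 'tcp_pos': array([ 0.18930303, -0.59502756,  0.25242484]), 'tool_rot': array([ 9.88180371e-01,  1.53292599e-01,  2.71572156e-05, -9.65963304e-04]), 'force': array([-0.41512536,  0.22996854, -0.2726926 ]), 'ft_torque': array([-0.00013749, -0.01786046,  0.02384739]), 'gripper_force': 0.0, 'finger_gap': 0.9980892650009522}
```

View pics/top0.png

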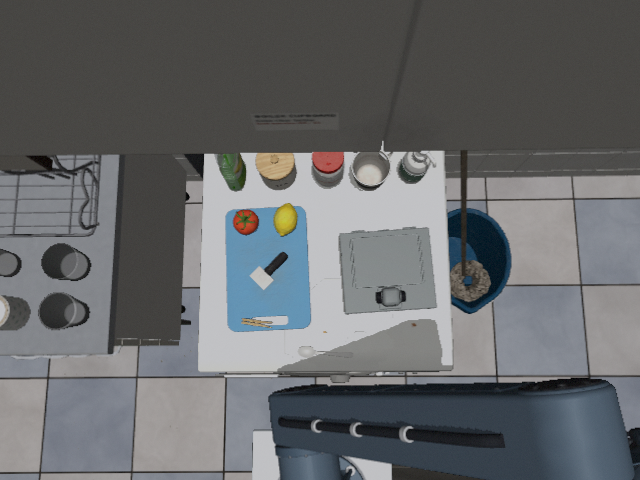

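View pics/side0.png

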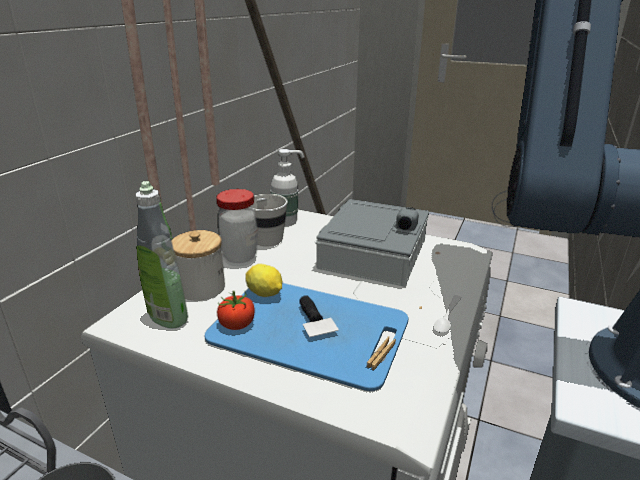

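Top view: board around (268,268), the scraper's blade at (262,278) and its handle pointing to (285,256). The lid is centred near (387,270) with the catch at (391,297). Side view: catch at (407,219), scraper at (315,315).

```bash
python3 - <<'E'
from h import *
S={n:cam(n) for n in("top","side")}
def tri(a,b):
    o1,d1=ray(S["top"],[a]);o2,d2=ray(S["side"],[b]);d1=d1[0];d2=d2[0]
    k=np.linalg.lstsq(np.c_[d1,-d2],o2-o1,rcond=None)[0];p,q=o1+k[0]*d1,o2+k[1]*d2
    return (p+q)/2,np.linalg.norm(p-q)
roi={"top":dict(scr=(245,245,295,295),catch=(370,280,412,312),board=(222,200,315,335),lid=(335,222,440,318)),
     "side":dict(scr=(294,290,345,342),catch=(390,202,426,238))}
def mask(s,m,r):
    o=np.zeros((480,640),np.uint8);a,b,c,d=r;o[b:d,a:c]=m[b:d,a:c];n,l,st,ce=cv2.connectedComponentsWithStats(o)
    i=1+np.argmax(st[1:,4]);return (l==i).astype(np.uint8),st[i],ce[i]
ce={}
for n,s in S.items():
    hsv=cv2.cvtColor(s["pixels"],cv2.COLOR_RGB2HSV);P=pts(s);H,Sa,V=cv2.split(hsv)
    m,st,c=mask(s,((V<60)).astype(np.uint8),roi[n]["scr"]);print(n,"handle",st,c);ce[n,"h"]=c
    rr=cv2.minAreaRect(np.argwhere(m)[:,::-1].astype(np.float32));bx=cv2.boxPoints(rr);print(" handle rect on z=.022",onz(s,bx,.022).round(4).tolist())
    m,st,c=mask(s,((Sa<60)&(V>120)).astype(np.uint8),roi[n]["scr"]);print(n,"blade",st,c);ce[n,"b"]=c
    rr=cv2.minAreaRect(np.argwhere(m)[:,::-1].astype(np.float32));bx=cv2.boxPoints(rr);print(" blade on z=.022",onz(s,bx,.022).round(4).tolist(), "rangez",np.median(P[m>0][:,2]))
    a,b,c2,d=roi[n]["catch"];Q=P[b:d,a:c2].reshape(-1,3);q=Q[(Q[:,2]>.088)&(Q[:,2]<.13)]
    print(n,"catch cloud",len(q),q.mean(0),q.min(0),q.max(0))
    hi=Q[(Q[:,2]>.111)&(Q[:,2]<.13)];print("  top face",len(hi),np.median(hi,0),hi.min(0),hi.max(0))
    if n=="top":
        a,b,c2,d=roi[n]["lid"];Z=np.zeros((480,640),np.uint8);Z[b:d,a:c2]=((P[...,2]>.07)&(P[...,2]<.14))[b:d,a:c2]
        rr=cv2.minAreaRect(np.argwhere(Z)[:,::-1].astype(np.float32));bx=onz(s,cv2.boxPoints(rr),.079);print("lid",bx.round(4).tolist(),bx.mean(0))
        e=bx-np.roll(bx,1,0);print(np.linalg.norm(e,axis=1),np.degrees(np.arctan2(e[:,1],e[:,0])))
        m,st,c=mask(s,((H>95)&(H<125)&(Sa>120)).astype(np.uint8),roi[n]["board"]);rr=cv2.minAreaRect(np.argwhere(m)[:,::-1].astype(np.float32));bx=onz(s,cv2.boxPoints(rr),.01);print("board",bx.round(3).tolist(),np.median(P[m>0][:,2]))
        L=P[240:280,350:420].reshape(-1,3);print("lid z",np.median(L[:,2]))
print("tri handle",tri(ce["top","h"],ce["side","h"]),"blade",tri(ce["top","b"],ce["side","b"]))
a=S["top"]["pixels"][215:345,215:445,::-1];b=S["side"]["pixels"][190:350,285:445,::-1]
cv2.imwrite("pics/c0.png",np.hstack([cv2.resize(a,(460,260)),cv2.resize(b,(320,320))[:260]]))
E
```

```text
top handle [265 252  23  24 216] [276.13888889 263.06481481]
 handle rect on z=.022 [[0.5215, 0.1368, 0.022], [0.5674, 0.0914, 0.022], [0.5526, 0.0768, 0.022], [0.5069, 0.1222, 0.022]]
top blade [249 266  25  24 305] [261.1442623  277.47213115]
 blade on z=.022 [[0.5085, 0.1714, 0.022], [0.5325, 0.1477, 0.022], [0.4973, 0.1125, 0.022], [0.4735, 0.1361, 0.022]] rangez 0.02166576883190352
top catch cloud 445 [ 0.4470093  -0.15605355  0.11151671] [ 0.42752443 -0.18930642  0.08886978] [ 0.4819136  -0.12478965  0.12153072]
  top face 274 [ 0.44823707 -0.15714014  0.11413061] [ 0.42843529 -0.18834723  0.11101162] [ 0.46614902 -0.12653099  0.12153072]
lid [[0.6014, -0.0433, 0.079], [0.6148, -0.2558, 0.079], [0.425, -0.2616, 0.079], [0.4114, -0.0546, 0.079]] [ 0.51314272 -0.15382676  0.079     ]
[0.1902766  0.21291805 0.18985421 0.20740201] [   3.40193973  -86.38191586 -178.26375622   93.7626857 ]
board [[0.621, 0.158, 0.01], [0.621, 0.158, 0.01], [0.618, 0.16, 0.01], [0.618, 0.16, 0.01]] 0.009680440193660766
lid z 0.08036724516935179
side handle [300 296  23  26 321] [309.76012461 308.94080997]
 handle rect on z=.022 [[0.568, 0.0915, 0.022], [0.5592, 0.065, 0.022], [0.5069, 0.1194, 0.022], [0.5161, 0.1429, 0.022]]
side blade [303 318  36  19 438] [320.1347032  326.92465753]
 blade on z=.022 [[0.5301, 0.1454, 0.022], [0.4903, 0.1044, 0.022], [0.4704, 0.1377, 0.022], [0.509, 0.1762, 0.022]] rangez 0.02190562794523837
side catch cloud 415 [ 0.44323741 -0.1440239   0.1064146 ] [ 0.42615835 -0.19280804  0.08813417] [ 0.46604693 -0.12296534  0.11656579]
  top face 168 [ 0.44560455 -0.15142547  0.11373763] [ 0.42863893 -0.18973633  0.11104719] [ 0.46412279 -0.12574891  0.11656579]
tri handle (array([0.53631994, 0.10628446, 0.02260863]), np.float64(0.000977160453908242)) blade (array([0.5013891 , 0.14189816, 0.02140448]), np.float64(0.0021521537713233016))
```

View pics/c0.png

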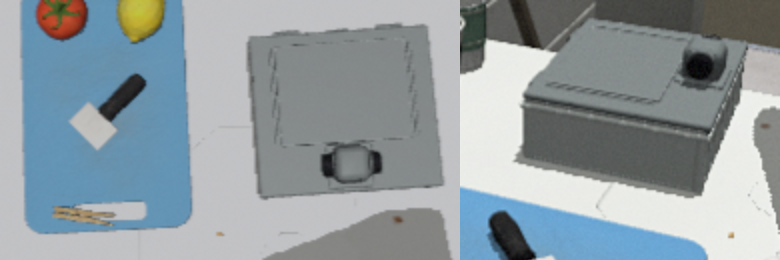

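```bash
python3 - <<'E'
from h import *
s=cam("top");P=pts(s);a=P[215:325,330:445].reshape(-1,3);L=a[(a[:,2]>.074)&(a[:,2]<.086)]
c,sz,ang=cv2.minAreaRect((L[:,:2]*1000).astype(np.float32));print("lid rect",c,sz,ang)
# edge line fits in a rotated frame
for yaw in (np.radians(3.5),):
    R=np.array([[np.cos(yaw),np.sin(yaw)],[-np.sin(yaw),np.cos(yaw)]]);l=(L[:,:2]@R.T)*1000
    bins=np.arange(l[:,1].min()+15,l[:,1].max()-15,4);
    for f,nm in((np.min,"front"),(np.max,"back")):
        e=np.array([(b+2,f(l[(l[:,1]>=b)&(l[:,1]<b+4),0])) for b in bins]);p=np.polyfit(*e.T,1);print(nm,"slope deg",np.degrees(p[0]),np.median(e[:,1]))
    bins=np.arange(l[:,0].min()+15,l[:,0].max()-15,4)
    for f,nm in((np.min,"right"),(np.max,"left")):
        e=np.array([(b+2,f(l[(l[:,0]>=b)&(l[:,0]<b+4),1])) for b in bins]);p=np.polyfit(*e.T,1);print(nm,"slope deg",np.degrees(p[0]),np.median(e[:,1]))
V=s["pixels"].max(2);m=np.zeros((480,640),np.uint8);m[283:310,372:412]=V[283:310,372:412]<45
n,l,st,ce=cv2.connectedComponentsWithStats(m)
for i in range(1,n):
    if st[i,4]>15:print("btn",st[i],onz(s,[ce[i]],.104),np.median(P[l==i],0))
print("cabinet",P[100,300],P[145,300],P[148,430],"pump",P[160,412],P[170,370],P[160,328])
E
```

```text
lid rect (513.5538940429688, -152.7816162109375) (190.2509765625, 207.72726440429688) 3.5103938579559326
front slope deg -0.14872466248757996 409.15038536062605
back slope deg 0.0869426180026123 593.9872773590364
right slope deg -0.0220306526756897 -286.3093382912267
left slope deg -0.11746163785884195 -81.05975548220968
btn [401 291   4  11  32] [[ 0.44923228 -0.18469581  0.104     ]] [ 0.44832186 -0.18419878  0.10936244]
btn [376 292   6  11  50] [[ 0.44672696 -0.13045153  0.104     ]] [ 0.44625013 -0.12953038  0.10991677]
cabinet [ 0.52890417 -0.00588229  0.97228031] [5.29409214e-01 1.43930018e-04 8.68203076e-01] [ 0.52903174 -0.12611917  0.85570574] pump [ 0.75756797 -0.21268822  0.12332569] [ 0.77193422 -0.12445887  0.0047216 ] [ 0.75225388 -0.02097516  0.14721147]
```

Units first: shifts go in shares of 750 mm and turns go in shares of pi rad. So 0.38 m is 0.5067, -0.34 m is -0.4533, 0.247 rad is 0.0786.

Request:
drive_effector:
  rows:
    - [[0.5067, -0.4533, 0.0933], 0.0786, 1]
    - [[0.5067, -0.4533, 0.0933], 0.0786, 1]
    - [[0.5067, -0.4533, 0.0933], 0.0786, 1]
    - [[0.5067, -0.4533, 0.0933], 0.0786, 1]
    - [[0.5067, -0.4533, 0.0933], 0.0786, 1]
    - [[0.5067, -0.4533, 0.0933], 0.0786, 1]
    - [[0.5067, -0.4533, 0.0933], 0.0786, 1]
    - [[0.5067, -0.4533, 0.0933], 0.0786, 1]
    - [[0.5067, -0.4533, 0.0933], 0.0786, 1]
    - [[0.5067, -0.4533, 0.0933], 0.0786, 1]
    - [[0.5067, -0.4533, 0.0933], 0.0786, 1]
    - [[0.5067, -0.4533, 0.0933], 0.0786, 1]
    - [[0.5067, -0.4533, 0.0933], 0.0786, 1]
    - [[0.5067, -0.4533, 0.0933], 0.0786, 1]
    - [[0.5067, -0.4533, 0.0933], 0.0786, 1]

```text
t: 1.75
tcp_pos: [0.4482, -0.1577, 0.1835]
tool_rot: [1.0, 0.029, 0.0, 0.0]
force: [0.1, 0.1, 0.3]
finger_gap: 1.004
gripper_force: 0.0
```

To row units: 0.079 m is 0.1053, -0.001 m is -0.0013.

Request:
drive_effector:
  rows:
    - [[0, -0.0013, 0.04], 0, 1]
    - [[0, -0.0013, 0.08], 0, 1]
    - [[0, -0.0013, 0.1053], 0, 1]
    - [[0, -0.0013, 0.1053], 0, 1]
    - [[0, -0.0013, 0.1053], 0, 1]
  squeeze: 20

```text
t: 2.25
tcp_pos: [0.4483, -0.1563, 0.1045]
tool_rot: [1.0, 0.03, -0.0, -0.0]
force: [0.0, -0.0, 0.5]
finger_gap: 0.997
gripper_force: 0.0
```

```bash
python3 -c "
from h import *
s=cam('side');cv2.imwrite('pics/c1.png',cv2.resize(s['pixels'][150:270,330:490,::-1],(640,480)))"
```

```text
(no output)
```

View pics/c1.png

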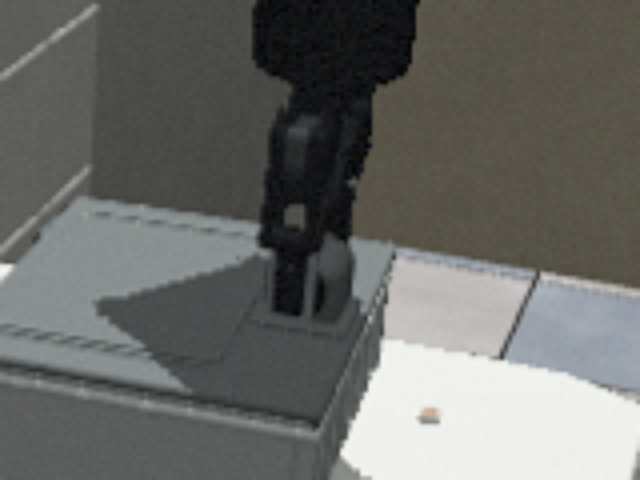

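The fingers straddle the catch: the finger pad, around (290,285) in the crop, covers the left button just above the lid. Squeeze next.

Request:
drive_effector:
  rows:
    - [[0, 0, 0], 0, 0]
    - [[0, 0, 0], 0, 0]
    - [[0, 0, 0], 0, 0]
    - [[0, 0, 0], 0, 0]
    - [[0, 0, 0], 0, 0]
    - [[0, 0, 0], 0, 0]
    - [[0, 0, 0], 0, 0]
    - [[0, 0, 0], 0, 0]
    - [[0, 0, 0], 0, 0]
    - [[0, 0, 0], 0, 0]
  squeeze: 25

```text
t: 3.3
tcp_pos: [0.45, -0.1583, 0.1063]
tool_rot: [1.0, 0.031, 0.002, 0.003]
force: [-3.9, -8.4, 9.8]
finger_gap: 0.531
gripper_force: 27.5
```

```bash
python3 -c "
import numpy as np
r=np.hypot(.153,.030);p0=np.arctan2(.03,.153)
for th in np.arange(.1,1.66,.1): print(round(th,1),round(.153-r*np.cos(p0+th),3),round(.03-r*np.sin(p0+th),3))"
```

```text
0.1 0.004 -0.015
0.2 0.009 -0.03
0.3 0.016 -0.044
0.4 0.024 -0.057
0.5 0.033 -0.07
0.6 0.044 -0.081
0.7 0.055 -0.092
0.8 0.068 -0.101
0.9 0.081 -0.108
1.0 0.096 -0.115
1.1 0.11 -0.12
1.2 0.126 -0.123
1.3 0.141 -0.125
1.4 0.157 -0.126
1.5 0.172 -0.125
1.6 0.187 -0.122
```

To row units: -0.032 m is -0.0427, -0.003 m is -0.004.

Request:
drive_effector:
  rows:
    - [[0.0013, 0.0027, -0.004], 0, 0]
    - [[0.0027, 0.0027, -0.012], 0, 0]
    - [[0.0053, 0.0027, -0.0227], 0, 0]
    - [[0.008, 0.0027, -0.032], 0, 0]
    - [[0.012, 0.0027, -0.0427], 0, 0]
    - [[0.012, 0.0027, -0.0427], 0, 0]
  squeeze: 25

```text
t: 3.9
tcp_pos: [0.4591, -0.1578, 0.1374]
tool_rot: [1.0, 0.031, 0.002, 0.001]
force: [1.6, -5.4, -2.1]
finger_gap: 0.533
gripper_force: 27.1
```

```bash
python3 -c "
from h import *
s=cam('side');cv2.imwrite('pics/c2.png',cv2.resize(s['pixels'][150:300,300:500,::-1],(640,480)))"
```

```text
(no output)
```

View pics/c2.png

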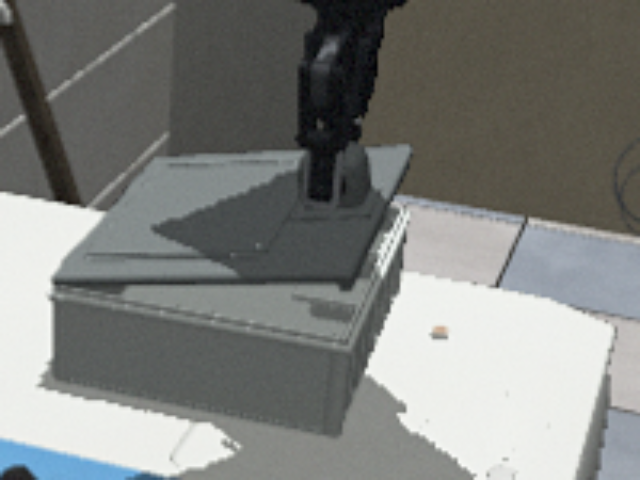

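The lid is up about 0.2 rad, with the front edge clear of the rim near (350,285) in the crop. Keep following the arc.

To row units: -0.071 m is -0.0947, -0.062 m is -0.0827.

Request:
drive_effector:
  rows:
    - [[0.0093, 0.0013, -0.0187], 0, 0]
    - [[0.02, 0.0013, -0.036], 0, 0]
    - [[0.032, 0.0013, -0.0533], 0, 0]
    - [[0.0467, 0.0013, -0.068], 0, 0]
    - [[0.0613, 0.0013, -0.0827], 0, 0]
    - [[0.0787, 0.0013, -0.0947], 0, 0]
    - [[0.0787, 0.0013, -0.0947], 0, 0]
  squeeze: 25

```text
t: 4.65
tcp_pos: [0.5162, -0.1543, 0.2077]
tool_rot: [1.0, 0.031, -0.001, 0.0]
force: [-2.1, -4.5, 2.2]
finger_gap: 0.528
gripper_force: 28.0
```

To row units: 0.119 m is 0.1587, 0.104 m is 0.1387.

Request:
drive_effector:
  rows:
    - [[0.0173, 0, -0.0093], 0, 0]
    - [[0.0373, 0, -0.0187], 0, 0]
    - [[0.056, 0, -0.0253], 0, 0]
    - [[0.0773, 0, -0.0293], 0, 0]
    - [[0.0973, 0, -0.032], 0, 0]
    - [[0.1187, 0, -0.0333], 0, 0]
    - [[0.1387, 0, -0.032], 0, 0]
    - [[0.1587, 0, -0.028], 0, 0]
    - [[0.1587, 0, -0.028], 0, 0]
  squeeze: 25

```text
t: 5.55
tcp_pos: [0.6359, -0.147, 0.2281]
tool_rot: [1.0, 0.031, 0.0, 0.0]
force: [0.7, -2.2, 2.1]
finger_gap: 0.527
gripper_force: 27.5
```

```bash
python3 -c "
from h import *
s=cam('side');cv2.imwrite('pics/c3.png',s['pixels'][60:330,240:540,::-1])"
```

```text
(no output)
```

View pics/c3.png

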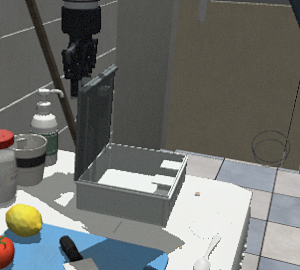

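The lid stands open just past vertical, its edge at about (115,70) in the crop, and the tub is open below it. Release, retreat upwards, move over to the scraper.

To row units: -0.263 m is -0.3507, -0.15 m is -0.2, 0.855 rad is 0.2722.

Request:
drive_effector:
  rows:
    - [[0, 0, 0], 0, 1]
    - [[0, 0, 0], 0, 1]
    - [[0, 0, 0], 0, 1]
    - [[0, 0, 0], 0, 1]
    - [[0, 0, -0.0533], 0, 1]
    - [[0, 0, -0.1067], 0, 1]
    - [[0, 0, -0.16], 0, 1]
    - [[-0.0267, -0.0667, -0.16], 0.0446, 1]
    - [[-0.04, -0.1333, -0.16], 0.0891, 1]
    - [[-0.0667, -0.2, -0.16], 0.1337, 1]
    - [[-0.0933, -0.2667, -0.16], 0.1783, 1]
    - [[-0.1067, -0.32, -0.16], 0.2228, 1]
    - [[-0.116, -0.3507, -0.16], 0.2722, 1]
    - [[-0.116, -0.3507, -0.16], 0.2722, 1]
    - [[-0.116, -0.3507, -0.16], 0.2722, 1]
    - [[-0.116, -0.3507, -0.16], 0.2722, 1]
  squeeze: 20

```text
t: 7.2
tcp_pos: [0.5329, 0.1094, 0.3485]
tool_rot: [0.922, -0.387, 0.0, 0.0]
force: [0.5, -0.3, 0.6]
finger_gap: 0.997
gripper_force: 0.0
```

```bash
python3 - <<'E'
from h import *
s=cam("top");save(s,"top1");P=pts(s)
o=P[225:325,335:440].reshape(-1,3)
d=P.reshape(-1,3);c=np.array([.533,.110]);rel=d[:,:2]-c
yaw=-.794;a=rel@[np.cos(yaw),np.sin(yaw)];b=rel@[-np.sin(yaw),np.cos(yaw)]
m=(abs(b)<.075)&(abs(a)<.03)&(d[:,2]>.013)&(d[:,2]<.09);print("near fingers",m.sum(),np.histogram(b[m],8))
# matchbox: inside tub
u=((o[:,2]>.012)&(o[:,2]<.03));q=o[u];print(len(q),np.median(q,0))
cb=np.array([.448,-.157])+.065*np.array([np.cos(.0611),np.sin(.0611)]);x=np.array([np.cos(.0611),np.sin(.0611)]);y=np.array([-x[1],x[0]])
print("box centre",cb)
qb=(q[:,:2]-cb);bx=qb@x;by=qb@y;k=(abs(bx)<.08)&(abs(by)<.09);print(k.sum(),np.percentile(bx[k],[5,50,95]),np.percentile(by[k],[5,50,95]))
hi=o[(o[:,2]>.1)];print("lid x",np.percentile(hi,[5,95],axis=0))
cv2.imwrite("pics/c4.png",cv2.resize(s["pixels"][190:340,210:450,::-1],(720,450)))
E
```

```text
near fingers 73 (array([ 8, 19, 14, 20,  7,  0,  0,  5]), array([-0.07352478, -0.05608605, -0.03864732, -0.02120859, -0.00376986,
        0.01366887,  0.0311076 ,  0.04854633,  0.06598506]))
646 [ 0.55483326 -0.10621272  0.02087602]
box centre [ 0.51287871 -0.15303097]
444 [-0.02446389  0.04180967  0.06426919] [-0.04475486  0.05348939  0.07892959]
lid x [[ 0.33873432 -0.2175121   0.10618796]
 [ 0.60316053 -0.03081055  1.39882595]]
```

View pics/c4.png

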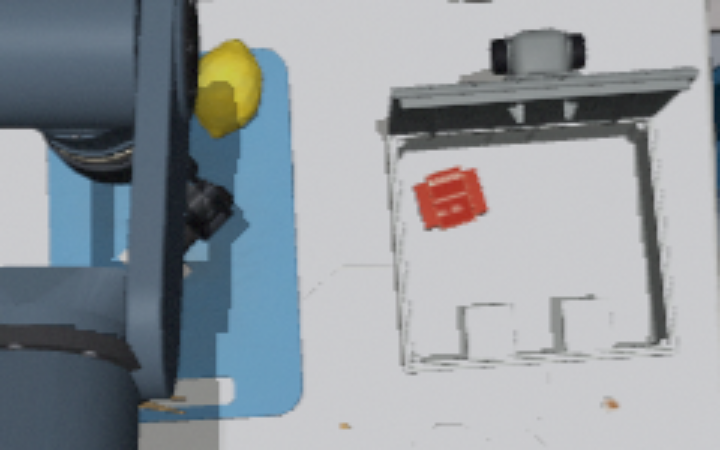

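The red matchbox sits at the back left of the tub, about (450,198) in the crop, and the rest is free. The lid is standing open. The gripper is above the scraper's handle.

To row units: 0.311 m is 0.4147, 0.05 m is 0.0667.

Request:
drive_effector:
  rows:
    - [[0, 0, 0.0667], 0, 0.7]
    - [[0, 0, 0.1333], 0, 0.7]
    - [[0, 0, 0.2], 0, 0.7]
    - [[0, 0, 0.2667], 0, 0.7]
    - [[0, 0, 0.32], 0, 0.7]
    - [[0, 0, 0.36], 0, 0.7]
    - [[0, 0, 0.3933], 0, 0.7]
    - [[0, 0, 0.4147], 0, 0.7]
    - [[0, 0, 0.4147], 0, 0.7]
    - [[0, 0, 0.4147], 0, 0.7]
  squeeze: 20

```text
t: 8.25
tcp_pos: [0.5331, 0.1092, 0.0371]
tool_rot: [0.922, -0.387, -0.0, 0.0]
force: [0.4, 0.1, 0.7]
finger_gap: 0.703
gripper_force: 0.0
```

Request:
drive_effector:
  rows:
    - [[0, 0, 0], 0, 0]
    - [[0, 0, 0], 0, 0]
    - [[0, 0, 0], 0, 0]
    - [[0, 0, 0], 0, 0]
    - [[0, 0, 0], 0, 0]
    - [[0, 0, 0], 0, 0]
    - [[0, 0, 0], 0, 0]
    - [[0, 0, 0], 0, 0]
    - [[0, 0, 0], 0, 0]
    - [[0, 0, 0], 0, 0]
  squeeze: 30

```text
t: 9.25
tcp_pos: [0.5333, 0.11, 0.0385]
tool_rot: [0.922, -0.387, 0.001, -0.0]
force: [-0.6, -1.4, 6.3]
finger_gap: 0.266
gripper_force: 29.4
```

To row units: -0.15 m is -0.2, -0.11 m is -0.1467.

Request:
drive_effector:
  rows:
    - [[0, 0, -0.0133], 0, 0]
    - [[0, 0, -0.04], 0, 0]
    - [[0, 0, -0.0933], 0, 0]
    - [[0, 0, -0.1467], 0, 0]
    - [[0, 0, -0.2], 0, 0]
    - [[0, 0, -0.2], 0, 0]
    - [[0, 0, -0.2], 0, 0]
  squeeze: 40

```text
t: 9.95
tcp_pos: [0.5325, 0.1103, 0.1885]
tool_rot: [0.922, -0.387, 0.001, -0.0]
force: [0.2, -0.9, -1.7]
finger_gap: 0.257
gripper_force: 39.4
```

```bash
python3 - <<'E'
from h import *
s=cam("side");cv2.imwrite("pics/c5.png",cv2.resize(s["pixels"][150:390,180:440,::-1],(520,480)))
P=pts(s);q=manip.sense()["tcp_pos"];d=P-q
px=s["pixels"].astype(int);m=(abs(d[...,0])<.08)&(abs(d[...,1])<.08)&(d[...,2]<-.0)&(d[...,2]>-.06)
b=m&(px.min(2)>110);print(b.sum(),P[b].mean(0),P[b].min(0),P[b].max(0))
print("low",np.percentile(d[...,2][m],[1,5,20]))
E
```

```text
392 [0.5020016  0.14151217 0.17213117] [0.4709553  0.084052   0.16662851] [0.55289914 0.16918608 0.18682892]
low [-0.01806937 -0.01610018 -0.01544397]
```

View pics/c5.png

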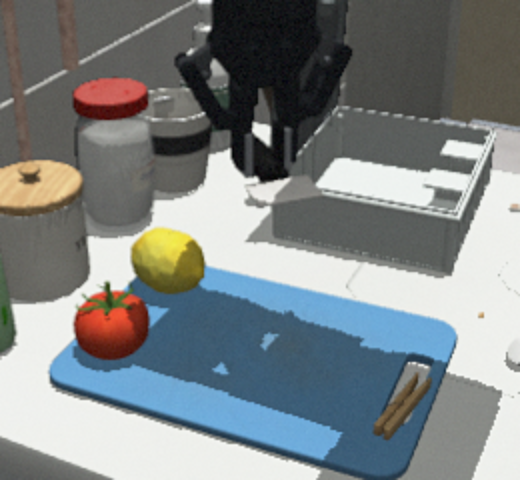

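The scraper hangs level in the gripper, blade at about (275,195) in the crop. The board items are undisturbed. Carry it over the tub and turn it so the handle lies across the box.

To row units: 0.212 m is 0.2827, 0.15 m is 0.2, -2.426 rad is -0.7722.

Request:
drive_effector:
  rows:
    - [[0.0133, 0.0133, -0.0267], -0.0382, 0]
    - [[0.04, 0.04, -0.04], -0.0828, 0]
    - [[0.0667, 0.0667, -0.04], -0.1273, 0]
    - [[0.0933, 0.0933, -0.04], -0.1719, 0]
    - [[0.12, 0.12, -0.04], -0.2165, 0]
    - [[0.1467, 0.16, -0.04], -0.261, 0]
    - [[0.1733, 0.1867, -0.04], -0.3056, 0]
    - [[0.2, 0.2133, -0.04], -0.3501, 0]
    - [[0.2267, 0.24, -0.04], -0.3947, 0]
    - [[0.2533, 0.2667, -0.04], -0.4393, 0]
    - [[0.2573, 0.2827, -0.04], -0.4838, 0]
    - [[0.2573, 0.2827, -0.04], -0.5284, 0]
    - [[0.2573, 0.2827, -0.04], -0.573, 0]
    - [[0.2573, 0.2827, -0.04], -0.6175, 0]
    - [[0.2573, 0.2827, -0.04], -0.6621, 0]
    - [[0.2573, 0.2827, -0.04], -0.7066, 0]
    - [[0.2573, 0.2827, -0.04], -0.7512, 0]
    - [[0.2573, 0.2827, -0.04], -0.7722, 0]
    - [[0.2573, 0.2827, -0.04], -0.7722, 0]
    - [[0.2573, 0.2827, -0.04], -0.7722, 0]

```text
t: 12.0
tcp_pos: [0.5157, -0.1756, 0.2158]
tool_rot: [0.686, 0.728, -0.0, -0.002]
force: [-1.3, 0.4, -0.3]
finger_gap: 0.261
gripper_force: 39.4
```

```bash
python3 - <<'E'
from h import *
print(manip.sense()["q"])
s=cam("side");P=pts(s);q=manip.sense()["tcp_pos"];d=P-q
# tub floor visible height, from side view inside the tub
cb=np.array([.5129,-.1530]);x=np.array([.998,.061]);y=np.array([-.061,.998]);r=P[...,:2]-cb;bx=r@x;by=r@y
m=(abs(bx)<.06)&(abs(by)<.08)&(P[...,2]<.012)&(P[...,2]>-.01);print("floor",m.sum(),np.median(P[...,2][m]))
m=(np.linalg.norm(d[...,:2],axis=2)<.075)&(d[...,2]<-.005)&(d[...,2]>-.05);print("held low",m.sum(),np.percentile(d[...,2][m],[0,2,10]))
cv2.imwrite("pics/c6.png",cv2.resize(s["pixels"][60:300,230:480,::-1],(500,480)))
E
```

```text
[-5.33455203e-01  4.70523385e-01  1.67180669e+00  5.41413451e-05
  1.00279383e+00 -5.92981081e-01]
floor 588 0.006064833337195624
held low 325 [-0.02686073 -0.02350765 -0.01996348]
```

View pics/c6.png

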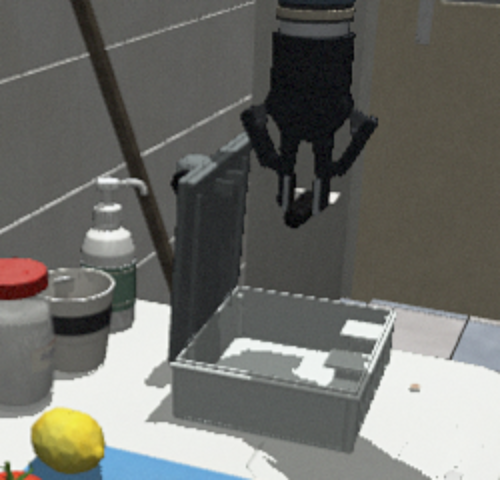

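The scraper is over the tub, well in front of the open lid. The handle end is at about (297,212) in the crop. Lower it.

To row units: 0.176 m is 0.2347, 0.11 m is 0.1467.

Request:
drive_effector:
  rows:
    - [[0, 0, 0.0533], 0, 0]
    - [[0, 0, 0.1067], 0, 0]
    - [[0, 0, 0.1467], 0, 0]
    - [[0, 0, 0.1867], 0, 0]
    - [[0, 0, 0.2133], 0, 0]
    - [[0, 0, 0.2267], 0, 0]
    - [[0, 0, 0.2347], 0, 0]
    - [[0, 0, 0.2347], 0, 0]
    - [[0, 0, 0.2347], 0, 0]

```text
t: 12.95
tcp_pos: [0.5171, -0.1764, 0.0421]
tool_rot: [0.685, 0.728, 0.0, 0.001]
force: [0.3, -0.2, -1.1]
finger_gap: 0.263
gripper_force: 40.2
```

Request:
drive_effector:
  rows:
    - [[0, 0, 0.0013], 0, 0]
    - [[0, 0, 0.0027], 0, 0]
    - [[0, 0, 0.004], 0, 0]
    - [[0, 0, 0.004], 0, 0]

```text
t: 13.35
tcp_pos: [0.5166, -0.1761, 0.0385]
tool_rot: [0.685, 0.728, 0.0, 0.0]
force: [0.3, -0.1, -1.3]
finger_gap: 0.259
gripper_force: 40.2
```

To row units: 0.002 m is 0.0027, 0.001 m is 0.0013.

Request:
drive_effector:
  rows:
    - [[0, 0, 0.0013], 0, 0]
    - [[0, 0, 0.0027], 0, 0]
    - [[0, 0, 0.0027], 0, 0]
    - [[0, 0, 0.0027], 0, 0]

```text
t: 13.75
tcp_pos: [0.5164, -0.176, 0.0362]
tool_rot: [0.685, 0.728, -0.0, -0.0]
force: [0.1, 0.4, 0.0]
finger_gap: 0.26
gripper_force: 40.2
```

Request:
drive_effector:
  rows:
    - [[0, 0, 0.0013], 0, 0]
    - [[0, 0, 0.0027], 0, 0]
    - [[0, 0, 0.0027], 0, 0]
    - [[0, 0, 0.0027], 0, 0]

```text
t: 14.15
tcp_pos: [0.5166, -0.1762, 0.0347]
tool_rot: [0.685, 0.728, 0.0, 0.0]
force: [0.1, 0.8, 4.1]
finger_gap: 0.266
gripper_force: 40.8
```

Contact with the floor (4 N). Open gently and go up.

To row units: -0.31 m is -0.4133, -0.3 m is -0.4.

Request:
drive_effector:
  rows:
    - [[0, 0, 0], 0, 0.3]
    - [[0, 0, 0], 0, 0.4]
    - [[0, 0, 0], 0, 0.5]
    - [[0, 0, 0], 0, 0.5]
    - [[0, 0, 0], 0, 0.5]
    - [[0, 0, -0.0267], 0, 0.5]
    - [[0, 0, -0.0667], 0, 0.5]
    - [[0, 0, -0.1333], 0, 0.5]
    - [[0, 0, -0.2], 0, 0.5]
    - [[0, 0, -0.2667], 0, 0.5]
    - [[0, 0, -0.3333], 0, 0.5]
    - [[0, 0, -0.4], 0, 0.5]
    - [[0, 0, -0.4133], 0, 0.5]
    - [[0, 0, -0.4133], 0, 0.5]
  squeeze: 20

```text
t: 15.55
tcp_pos: [0.5171, -0.1765, 0.3464]
tool_rot: [0.685, 0.728, 0.0, 0.002]
force: [-0.7, 0.1, -1.1]
finger_gap: 0.495
gripper_force: 0.0
```

```bash
python3 - <<'E'
from h import *
print(manip.sense()["q"])
s=cam("side");t=cam("top")
cv2.imwrite("pics/c7.png",np.hstack([cv2.resize(s["pixels"][90:300,280:480,::-1],(400,420)),cv2.resize(t["pixels"][190:330,320:450,::-1],(390,420))]))
E
```

```text
[-5.33363639e-01  3.19510440e-01  1.51225549e+00 -9.01810634e-05
  1.30492407e+00 -5.94427609e-01]
```

View pics/c7.png

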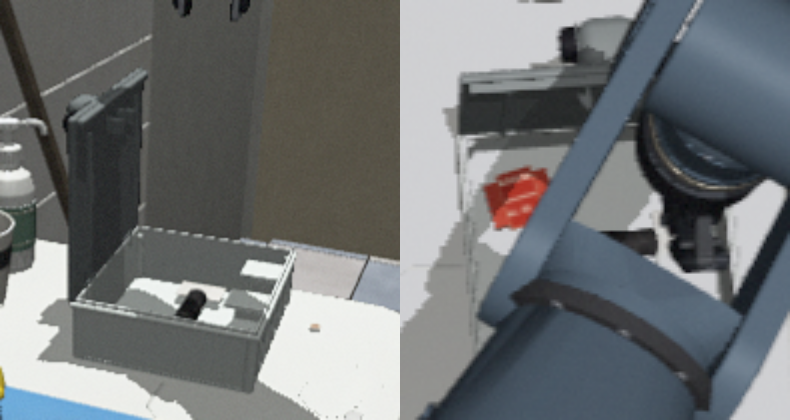

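The scraper lies flat in the tub with its handle at about (190,303), blade beyond it, and the lid is still standing. Go back to the catch to swing the lid shut.

To row units: 0.12 m is 0.16, 0.11 m is 0.1467, 1.57 rad is 0.4997.

Request:
drive_effector:
  rows:
    - [[0, 0, 0], 0.0446, 1]
    - [[0, 0.0133, 0], 0.0891, 1]
    - [[0.0027, 0.0267, 0], 0.1337, 1]
    - [[0.0067, 0.0533, 0], 0.1783, 1]
    - [[0.0133, 0.0667, 0], 0.2228, 1]
    - [[0.016, 0.08, 0], 0.2674, 1]
    - [[0.0187, 0.1067, 0], 0.3119, 1]
    - [[0.024, 0.12, 0], 0.3565, 1]
    - [[0.0267, 0.1333, 0], 0.4011, 1]
    - [[0.0293, 0.1467, 0], 0.4456, 1]
    - [[0.0293, 0.16, 0], 0.4902, 1]
    - [[0.0293, 0.16, 0], 0.4997, 1]
    - [[0.0293, 0.16, 0], 0.4997, 1]
    - [[0.0293, 0.16, 0], 0.4997, 1]

```text
t: 17.05
tcp_pos: [0.6341, -0.1465, 0.3416]
tool_rot: [1.0, 0.031, -0.002, -0.001]
force: [-0.8, 0.7, 0.2]
finger_gap: 1.0
gripper_force: 0.0
```

```bash
python3 - <<'E'
from h import *
s=cam("top");P=pts(s);V=s["pixels"].max(2)
q=P[...,2];m=(P[...,0]>.59)&(P[...,0]<.68)&(P[...,1]>-.26)&(P[...,1]<-.04)&(q>.15)&(q<.27)
p=P[m];print(m.sum(),np.percentile(p,[1,50,99],axis=0))
E
```

```text
213 [[ 0.59992988 -0.24934781  0.15581416]
 [ 0.60825683 -0.23225577  0.23997926]
 [ 0.6438074  -0.14473257  0.25551317]]
```

To row units: 0.118 m is 0.1573, 0.11 m is 0.1467.

Request:
drive_effector:
  rows:
    - [[0, 0, 0.04], 0, 1]
    - [[0, 0, 0.08], 0, 1]
    - [[0, 0, 0.12], 0, 1]
    - [[0, 0, 0.1467], 0, 1]
    - [[0, 0, 0.1573], 0, 1]
    - [[0, 0, 0.1573], 0, 1]
    - [[0, 0, 0.1573], 0, 1]

```text
t: 17.8
tcp_pos: [0.6355, -0.1471, 0.2272]
tool_rot: [1.0, 0.031, 0.001, 0.0]
force: [0.5, -0.5, 0.5]
finger_gap: 1.001
gripper_force: 0.0
```

Request:
drive_effector:
  rows:
    - [[0, 0, 0], 0, 0]
    - [[0, 0, 0], 0, 0]
    - [[0, 0, 0], 0, 0]
    - [[0, 0, 0], 0, 0]
    - [[0, 0, 0], 0, 0]
    - [[0, 0, 0], 0, 0]
    - [[0, 0, 0], 0, 0]
    - [[0, 0, 0], 0, 0]
  squeeze: 20

```text
t: 18.6
tcp_pos: [0.6364, -0.1471, 0.2288]
tool_rot: [1.0, 0.031, 0.002, 0.001]
force: [0.9, -0.3, 6.3]
finger_gap: 0.537
gripper_force: 22.7
```

To row units: -0.119 m is -0.1587, -0.106 m is -0.1413.

Request:
drive_effector:
  rows:
    - [[-0.02, 0, -0.004], 0, 0]
    - [[-0.04, 0, -0.0053], 0, 0]
    - [[-0.0613, 0, -0.004], 0, 0]
    - [[-0.0813, 0, -0.0013], 0, 0]
    - [[-0.1027, 0, 0.0027], 0, 0]
    - [[-0.1213, 0, 0.0093], 0, 0]
    - [[-0.1413, 0, 0.0187], 0, 0]
    - [[-0.1587, 0, 0.028], 0, 0]
    - [[-0.1587, 0, 0.028], 0, 0]

```text
t: 19.5
tcp_pos: [0.5151, -0.1545, 0.2055]
tool_rot: [1.0, 0.031, -0.0, 0.0]
force: [-2.3, -0.9, -0.3]
finger_gap: 0.528
gripper_force: 23.1
```

Request:
drive_effector:
  rows:
    - [[-0.0173, 0, 0.012], 0, 0]
    - [[-0.032, 0, 0.0267], 0, 0]
    - [[-0.0467, 0, 0.0413], 0, 0]
    - [[-0.0587, 0, 0.0587], 0, 0]
    - [[-0.0693, 0, 0.076], 0, 0]
    - [[-0.0787, 0, 0.0947], 0, 0]
    - [[-0.0787, 0, 0.0947], 0, 0]

```text
t: 20.2
tcp_pos: [0.457, -0.158, 0.1336]
tool_rot: [1.0, 0.031, -0.001, -0.0]
force: [-1.4, -0.4, -2.2]
finger_gap: 0.534
gripper_force: 23.8
```

To row units: 0.029 m is 0.0387, -0.009 m is -0.012.

Request:
drive_effector:
  rows:
    - [[-0.004, 0, 0.0107], 0, 0]
    - [[-0.008, 0, 0.0213], 0, 0]
    - [[-0.0107, 0, 0.032], 0, 0]
    - [[-0.012, 0, 0.0387], 0, 0]
    - [[-0.012, 0, 0.0387], 0, 0]
    - [[-0.012, 0, 0.0387], 0, 0]

```text
t: 20.8
tcp_pos: [0.4483, -0.1586, 0.1049]
tool_rot: [1.0, 0.031, -0.0, -0.0]
force: [-1.3, -2.0, -2.7]
finger_gap: 0.529
gripper_force: 24.0
```

Units first: shifts go in shares of 750 mm and turns go in shares of pi rad. So -0.08 m is -0.1067, -0.06 m is -0.08.

Request:
drive_effector:
  rows:
    - [[0, 0, 0], 0, 1]
    - [[0, 0, 0], 0, 1]
    - [[0, 0, 0], 0, 1]
    - [[0, 0, 0], 0, 1]
    - [[0, 0, 0], 0, 1]
    - [[0, 0, -0.04], 0, 1]
    - [[0, 0, -0.08], 0, 1]
    - [[0, 0, -0.1067], 0, 1]
    - [[0, 0, -0.1067], 0, 0]
    - [[0, 0, -0.1067], 0, 0]
    - [[0, 0, -0.1067], 0, 0]
    - [[0, 0, -0.1067], 0, 0]
    - [[0, 0, -0.1067], 0, 0]
    - [[0, 0, -0.1067], 0, 0]
    - [[0, 0, -0.1067], 0, 0]
    - [[0, 0, -0.1067], 0, 0]
    - [[0, 0, -0.1067], 0, 0]
    - [[0, 0, -0.1067], 0, 0]

```text
t: 22.6
tcp_pos: [0.4483, -0.1584, 0.1853]
tool_rot: [1.0, 0.031, 0.0, 0.0]
force: [-0.5, -0.5, -1.0]
finger_gap: -0.001
gripper_force: 0.0
```

```bash
python3 - <<'E'
from h import *
s=cam("side");P=pts(s);cb=np.array([.5129,-.1530]);x=np.array([.998,.061]);y=np.array([-.061,.998]);r=P[...,:2]-cb;bx=r@x;by=r@y
for lo,hi in((-.09,-.088),(-.04,-.02),(0,.02),(.05,.07)):
    m=(bx>lo)&(bx<hi)&(abs(by)<.09)&(P[...,2]>.06)&(P[...,2]<.1);print(lo,m.sum(),np.median(P[...,2][m]))
m=(bx>-.085)&(bx<-.045)&(abs(by)<.04)&(P[...,2]>.1)&(P[...,2]<.14);print("housing z",np.percentile(P[...,2][m],[50,95]))
E
```

```text
-0.09 43 0.08515725474285668
-0.04 355 0.08407965726701483
0 353 0.08289422803776703
0.05 342 0.08133539085836092
housing z [0.11540521 0.12042787]
```

To row units: 0.048 m is 0.064, 0.04 m is 0.0533.

Request:
drive_effector:
  rows:
    - [[0, 0, 0.0267], 0, 0]
    - [[0, 0, 0.0467], 0, 0]
    - [[0, 0, 0.0533], 0, 0]
    - [[0, 0, 0.0573], 0, 0]
    - [[0, 0, 0.06], 0, 0]
    - [[0, 0, 0.0627], 0, 0]
    - [[0, 0, 0.064], 0, 0]
    - [[0, 0, 0.064], 0, 0]

```text
t: 23.45
tcp_pos: [0.4486, -0.1585, 0.1375]
tool_rot: [1.0, 0.031, 0.0, 0.0]
force: [-1.0, 0.6, -0.2]
finger_gap: 0.002
gripper_force: 0.0
```

Request:
drive_effector:
  rows:
    - [[0, 0, 0.0013], 0, 0]
    - [[0, 0, 0.0027], 0, 0]
    - [[0, 0, 0.0027], 0, 0]
    - [[0, 0, 0.0027], 0, 0]

```text
t: 23.85
tcp_pos: [0.4487, -0.1586, 0.1369]
tool_rot: [1.0, 0.031, 0.001, 0.001]
force: [-3.1, 0.0, 13.7]
finger_gap: 0.0
gripper_force: 6.5
```

To row units: 0.003 m is 0.004, 0.002 m is 0.0027.

Request:
drive_effector:
  rows:
    - [[0, 0, 0.0013], 0, 0]
    - [[0, 0, 0.0027], 0, 0]
    - [[0, 0, 0.004], 0, 0]
    - [[0, 0, 0.004], 0, 0]
    - [[0, 0, 0.004], 0, 0]

```text
t: 24.35
tcp_pos: [0.4487, -0.1586, 0.1366]
tool_rot: [1.0, 0.031, 0.001, 0.001]
force: [-6.9, 3.6, 37.5]
finger_gap: -0.003
gripper_force: 18.6
```

To row units: 0.3 m is 0.4, 0.25 m is 0.3333.

Request:
drive_effector:
  rows:
    - [[0, 0, -0.0133], 0, 0]
    - [[0, 0, -0.0667], 0, 0]
    - [[0, 0, -0.1333], 0, 0]
    - [[0, 0, -0.1733], 0, 0]
    - [[0, 0.0667, -0.1733], 0, 0]
    - [[0, 0.1333, -0.1733], 0, 0]
    - [[0, 0.2, -0.1733], 0, 0]
    - [[0, 0.2667, -0.1733], 0, 0]
    - [[-0.0267, 0.3333, -0.1733], 0, 0]
    - [[-0.0667, 0.4, -0.1733], 0, 0]
    - [[-0.0667, 0.4, -0.1733], 0, 0]
    - [[-0.0667, 0.4, -0.1733], 0, 0]
    - [[-0.0667, 0.4, -0.1733], 0, 0]

```text
t: 25.65
tcp_pos: [0.417, -0.4596, 0.2619]
tool_rot: [1.0, 0.031, -0.0, -0.001]
force: [0.8, 0.5, -0.7]
finger_gap: -0.001
gripper_force: 0.0
```

```bash
python3 - <<'E'
from h import *
s=cam("side");t=cam("top");cb=np.array([.5129,-.1530]);x=np.array([.998,.061]);y=np.array([-.061,.998])
for c in(s,t):
    P=pts(c);r=P[...,:2]-cb;bx=r@x;by=r@y
    for lo,hi in((-.09,-.088),(-.04,-.02),(0,.02),(.05,.07)):
        m=(bx>lo)&(bx<hi)&(abs(by)<.09)&(P[...,2]>.06)&(P[...,2]<.1);print(lo,m.sum(),np.median(P[...,2][m]))
    m=(bx>-.085)&(bx<-.045)&(abs(by)<.05)&(P[...,2]>.095)&(P[...,2]<.14);print("catch y extent",by[m].min(),by[m].max(),np.percentile(P[...,2][m],95))
V=t["pixels"].max(2);m=np.zeros((480,640),np.uint8);m[283:310,372:412]=V[283:310,372:412]<45
n,l,st,ce=cv2.connectedComponentsWithStats(m)
for i in range(1,n):
    if st[i,4]>15:print("btn",st[i],onz(t,[ce[i]],.104))
cv2.imwrite("pics/c8.png",np.hstack([cv2.resize(s["pixels"][180:390,200:450,::-1],(400,336)),cv2.resize(t["pixels"][140:340,205:450,::-1],(400,336))]))
E
```

```text
-0.09 36 0.07947910752105342
-0.04 368 0.08052937685326655
0 361 0.08071965685076488
0.05 351 0.08056015886845103
catch y extent -0.034955972554886014 0.033659694279275176 0.11560181182002977
-0.09 46 0.07928311222158513
-0.04 696 0.08004802481204476
0 680 0.0802606284603915
0.05 668 0.0803239625711788
catch y extent -0.03275608617554095 0.03260540158179628 0.11755470140661561
btn [401 291   4  10  30] [[ 0.44999455 -0.18491321  0.104     ]]
btn [376 292   7  12  58] [[ 0.44591802 -0.13092871  0.104     ]]
btn [399 302  13   8  43] [[ 0.42645558 -0.19117914  0.104     ]]
```

View pics/c8.png

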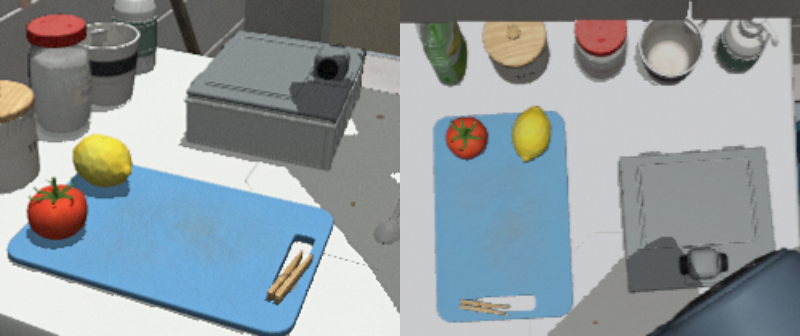

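The lid is level at the height it started from (0.080 m front to back). Both buttons are sprung out, 65 mm across as at the start, and everything else is in place. Hand in.

```bash
python3 -c "
from station import manip, cams
print(manip.sign_off())"
```

```text
the job is handed in; nothing more can be done
None
```

The scraper is lying in the child-safe box, the lid is shut with both catch buttons sprung back out, and the job is handed in at about 26 s on the robot's clock; the sign-off printed no verdict.

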